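# Close the split housing on its dowels and hold it shut

### The arm

A 6-joint arm with a two-finger parallel gripper is mounted at the origin on the work surface; the furniture and walls round the work are solid. World frame = base frame: x ahead of the robot, y to its left, z up, the work surface at z = 0. Lengths are in m, angles in degrees, forces in N, time in s.
With the tool pointing down it reaches from about 0.4 to 0.825 m from the base axis. Payload 7 kg.
Tool frame: the origin (TCP) lies between the finger pads; the fingertips stand 22 mm ahead of it and the grasp point (between the pads) lies 3 mm ahead of it; z points along the fingers, y is the line along which they close (so a half turn about z gives the same grasp; the last joint's range is limited). The gripper opens to 88 mm and grips with 3 to 60 N. Pads are 19 mm wide; open, the fingers measure 130 mm over their backs; the gripper's body (78 mm by 193 mm) begins 47 mm behind the grasp point.
Start: joints at [-55.571, 20.546, 0.682, 0, -70.136, -16.507], TCP at [0.208, -0.642, 0.211] pointing down, gripper open.
Joint ranges: [-176.03, 176.03], [-82.01, 121.73], [-58.28, 71.71], [-173.87, 95.51], [-174.79, -0.11], [-173.66, 173.66]. Speed limits (degrees/s): [136.94, 136.94, 172.46, 180, 180, 180].

### API

Orientations are given as [roll, pitch, yaw] about the fixed x, y, z axes, in that order (R = Rz(yaw) Ry(pitch) Rx(roll)).
In Python, from plant import ctrl gives the robot as it stands.
- The arm moves only by the tool apply_moves, never from a script. Its argument "targets" is a list of rows, each an object with "travel": the shift along the tool's x, y, z in mm, a list of three; "roll": the turn about the tool's z in degrees; "jaw": the finger opening in mm, from 0 to 87.6. In form: [{"travel": [tx, ty, tz], "roll": roll, "jaw": jaw}, ...]. A call has 1 to 10 rows; each row shifts and turns the commanded pose from where the row before left it, along the tool's axes as they then stand; what a row does not reach is not made up. A row lasts 1/10 s, in which the tool goes at most 50 mm and 8.59 degrees, less where a joint would pass 70% of its speed; a pose out of reach is approached as far as the arm can. A call with a gripper value outside its range is refused whole. The fingers move at their own pace and stop on an object; the grip force is fixed at half the most. Time passes only in rows, so rows that do not move let the fingers close. It gives the time, the measured TCP pose, the force, the opening and the grip force at its end, in the units of the state.
- ctrl.get_obs(): the state, without advancing time (a new reading comes with each control period).
- ctrl.snapshot(name): name is "side" or "top" or "wrist"; returns the picture (480x640x3 uint8, red, green, blue); there is no depth.
- ctrl.calibration(name): a dict with "K" (3x3 intrinsics, pixels), "extrinsics" (4x4, takes a point from camera to world coordinates); the wrist camera has in their place "hand_eye" (4x4, takes a point from camera to tool coordinates, whose origin is the TCP and whose axes are the flange's). Camera axes: x right, y down, z forward; pixel columns grow to the right and rows downward; lengths in m; the calibration is good to about 2 mm. A picture is of the moment at which its call begins: read the wrist's pose just before it. calibration takes no time and is no camera call.
- ctrl.close_job(): hands the job in; it is judged then, once.
The state is a dict: "clock": time; "joint_pos": joint angles; "qvel": joint speeds; "tau": joint torques, N m; "tool_pos": TCP position; "orientation": TCP orientation; "force": force on the tool from outside, world axes, zero at the start; "moment": the same for the moment, N m; "opening": finger opening in m; "gripper_force": force on a finger pad.
Only numpy, scipy, OpenCV 4.12 (cv2) and the standard library are available. Lean on these libraries where they do the work, as an engineer would, in place of code of your own. Each camera call takes 0.05 s, during which the arm holds its last target. There are 200 camera calls.

### The job

Close the split housing that stands screwed down in the middle of the bench: first lay the orange spacer plate squarely over the two dowels of the green lower half, flat down on it, and let go of it; then put the green cover on over the same dowels. A sprung brass pad pushes the cover up, so press the cover fully home against the plate and finish like that, with the gripper still holding the housing shut; leave the black battery pack and the aluminium block where they are.

Things in the scene. Friction and masses are not known exactly. Their poses are not given: they have to be found in the camera images.
- lower_half: green lower half of the housing, 120x50 mm (x, y) with a hollow middle, fixed on an aluminium base 160x80x8 mm that cannot move. Origin: centre of the base's underside, on the bench; x along the long side, z up. Mating face flat at z = 42 mm. Two upright steel dowels at x = +46 and -46 mm, y = 0: 8 mm in diameter, 32 mm tall above the mating face, the top 10 mm tapering to 3 mm.
- seat (a point): centre of the lower half's mating face (42 mm above the bench), midway between the dowels at their feet; axes as the lower half's
- pad (a joint): sprung brass pad, 22 mm in diameter, upright in the middle between the dowels. Value in m it is pushed down: 0 = free, its top 18 mm above the mating face (so it reaches 6 mm above the seated spacer plate); 0.006 = cover fully home on the plate. The spring pushes up with 5 N at 0 and 9 N at 0.006; the cover's own weight does not push it down.
- spacer_plate: loose orange plastic plate, 120x50x12 mm (x, y, z), about 0.09 kg, lying flat. Origin: centre of its underside; x along the long side, z up. Through holes of 10 mm diameter at x = +46 and -46 mm, y = 0, and a window 46x30 mm in the middle for the pad. Fits either way round (half turn). Can be gripped across its 50 mm width.
- cover: loose green cover (upper half), about 0.2 kg, standing upright on its flange. Flange 120x50x12 mm (x, y, z) with 10 mm through holes at x = +46 and -46 mm, y = 0; on it a step 66x42 mm up to z = 22 mm, and on that a black grip rib 56 mm long (x), 22 mm wide (y), up to z = 48 mm. Origin: centre of the flange's underside; x along the long side, z up. Fits either way round.
- battery_pack: bystander: black battery pack, 52x90x50 mm; origin at the centre of its underside
- alu_block: bystander: bare aluminium block with holes, 40x80x32 mm; origin at the centre of its underside
Things that resemble listed ones, but are neither listed nor needed, are in the scene too. There is more than one size of the spacer_plate; the job needs the middle-sized.

How it is judged (in metres and radians):
On the way:
1. the spacer plate lies flat on the lower half over both dowels, let go of, with the cover not yet on it (horizontal distance between spacer_plate and seat below 0.003 m and z of spacer_plate in the frame of seat between -0.002 and 0.002 m and angle between the x axis of spacer_plate and the x axis of seat, either way round below 0.05 rad and angle between spacer_plate's own z axis and vertical below 0.05 rad and contact force between the fingers and spacer_plate below 0.3 N and horizontal distance between cover and seat above 0.04 m), for 0.2 s.
At the end, for the whole second after the job is handed in: Plate flat on the lower half (within 2 mm in height, 3 mm off centre, 0.05 rad), cover on the plate (within 1.8 mm of home, 3 mm off centre, 0.05 rad) and still, pad pushed down more than 4.2 mm, fingers pressing on the cover with over 2 N, all through the last second (horizontal distance between each of spacer_plate, cover and seat below 0.003 m and z of spacer_plate in the frame of seat between -0.002 and 0.002 m and angle between the x axis of each of spacer_plate, cover and the x axis of seat, either way round below 0.05 rad and angle between each of spacer_plate, cover's own z axis and vertical below 0.05 rad and z of cover in the frame of seat between 0.01 and 0.0138 m and value of joint pad above 0.0042 m and contact force between the fingers and cover above 2 N and linear speed of cover below 0.01 m/s); the arm keeps its last pose, push and grip.
It fails at once if the battery pack is shifted by more than 25 mm (distance of battery_pack from where it was at the start of the episode above 0.025 m).
It fails at once if the aluminium block is shifted by more than 25 mm (distance of alu_block from where it was at the start of the episode above 0.025 m).
It also fails if it takes over 58 s, if anything falls off the work surface, if the arm or the gripper's body presses on something with over 40 N, if the wrist force passes 120 N, or if a joint passes its speed limit or range.

## Working session

There is one attempt and no reset: what is moved stays moved. The work goes in short steps, Python scripts to look and compute and a tool call to move; the robot and the scene stay as the last step left them, time stands still between calls to the robot, and variables do not carry over. Pictures are saved under pics/ and viewed, at most 10 in all, crops included, and the job is handed in when it is done.

Besides the shell and the picture viewer there is one more tool, called after "Emit:" by a JSON object that holds its "fn" and its "kwargs", one argument or row to a line. apply_moves: Moves the arm, as the interface text tells. Its arguments: {"type":"object","properties":{"targets":{"type":"array","items":{"type":"object","properties":{"travel":{"type":"array","items":{"type":"number"}},"roll":{"type":"number"},"jaw":{"type":"number"}}}}},"required":["targets"]}

```bash
mkdir -p pics; ls
python3 - <<'E'
from plant import ctrl
import cv2,numpy as np
o=ctrl.get_obs();print({k:np.round(v,3).tolist() for k,v in o.items()})
for n in("top","side","wrist"):
    cv2.imwrite(f"pics/{n}0.png",ctrl.snapshot(n)[:,:,::-1]);c=ctrl.calibration(n);print(n,{k:np.round(v,4).tolist() for k,v in c.items()})
E
```

```text
pics
{'clock': 0.0, 'joint_pos': [-55.571, 20.593, 0.635, -0.021, -70.135, -16.508], 'qvel': [-0.041, -0.12, -0.11, -0.027, -0.048, 0.082], 'tau': [-0.001, -58.273, 29.306, 6.997, 0.007, -0.0], 'tool_pos': [0.208, -0.642, 0.21], 'orientation': [179.906, -0.008, -162.086], 'force': [0.615, 0.506, 0.65], 'moment': [0.055, -0.019, -0.029], 'gripper_force': 0.0, 'opening': 0.087}
top {'K': [[474.9843, 0.0, 320.1229], [0.0, 474.9843, 238.1675], [0.0, 0.0, 1.0]], 'extrinsics': [[-0.005, -0.9989, 0.0473, 0.4715], [-0.9993, 0.0033, -0.0361, 0.0246], [0.0359, -0.0475, -0.9982, 1.1121], [0.0, 0.0, 0.0, 1.0]]}
side {'K': [[505.0686, 0.0, 315.1577], [0.0, 505.0686, 241.1942], [0.0, 0.0, 1.0]], 'extrinsics': [[-0.9837, -0.1291, 0.125, 0.3877], [-0.1795, 0.6708, -0.7196, 0.7321], [0.009, -0.7303, -0.683, 0.7653], [0.0, 0.0, 0.0, 1.0]]}
wrist {'K': [[403.7286, 0.0, 319.5245], [0.0, 403.7286, 236.1525], [0.0, 0.0, 1.0]], 'hand_eye': [[-0.0005, -0.9611, -0.2762, 0.0741], [1.0, -0.0006, 0.0002, -0.0007], [-0.0003, -0.2762, 0.9611, -0.1743], [0.0, 0.0, 0.0, 1.0]]}
```

View pics/top0.png

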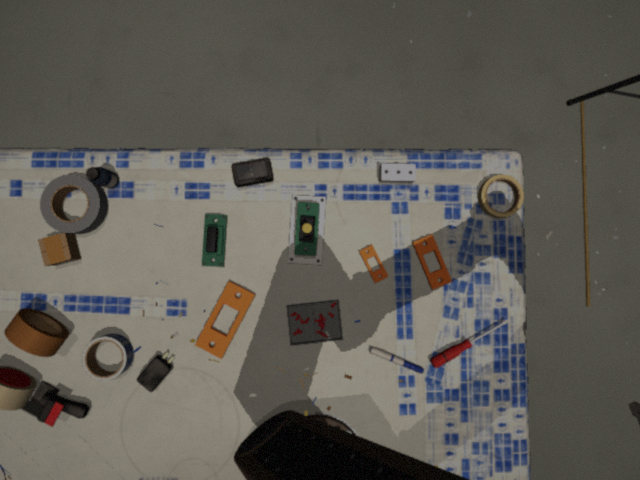

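View pics/side0.png

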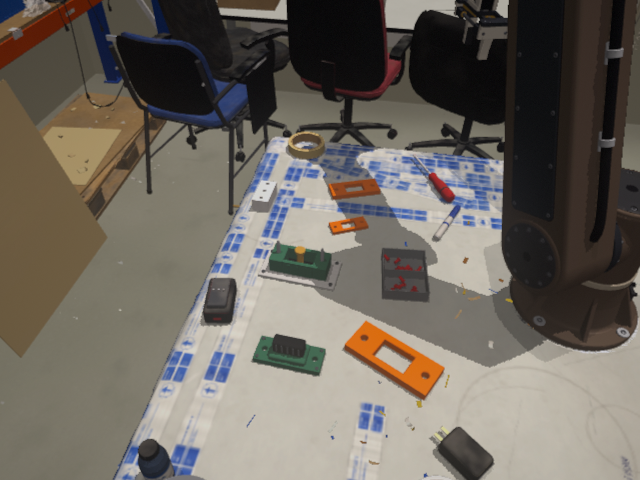

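Top view: three orange plates, at (225,320) large, (432,262) middle and (372,263) small. The housing is at (306,230), the cover at (214,238), the battery at (252,172) and the block at (397,172). The middle size fits (432,262). I'll check it by measuring length, plus a crop.

```bash
cat > h.py <<'E'
import numpy as np,cv2
from scipy.spatial.transform import Rotation as R
from plant import ctrl
def pose(name,o=None):
    c=ctrl.calibration(name)
    if name!="wrist": return c["K"],np.array(c["extrinsics"])
    o=o or ctrl.get_obs(); T=np.eye(4); T[:3,:3]=R.from_euler('xyz',o["orientation"],degrees=True).as_matrix(); T[:3,3]=o["tool_pos"]
    return c["K"],T@np.array(c["hand_eye"])
def ray(kt,p):
    K,T=kt; p=np.atleast_2d(np.array(p,float)); d=np.c_[p,np.ones(len(p))]@np.linalg.inv(K).T@T[:3,:3].T
    return T[:3,3],d
def plane(kt,p,z):
    o,d=ray(kt,p); return o+d*((z-o[2])/d[:,2])[:,None]
def tri(k1,p1,k2,p2):
    A=np.zeros((3,3));b=np.zeros(3)
    for k,p in((k1,p1),(k2,p2)):
        o,d=ray(k,p);d=d[0]/np.linalg.norm(d[0]);M=np.eye(3)-np.outer(d,d);A+=M;b+=M@o
    return np.linalg.solve(A,b)
def proj(kt,P):
    K,T=kt; q=(np.atleast_2d(P)-T[:3,3])@T[:3,:3]; q=q@np.array(K).T; return q[:,:2]/q[:,2:]
def mask(im,col):
    h=cv2.cvtColor(im,cv2.COLOR_RGB2HSV)
    lo,hi={"orange":((5,150,50),(20,255,255)),"green":((60,90,20),(90,255,255)),"brass":((16,110,60),(32,255,255))}[col]
    return cv2.inRange(h,lo,hi)
def blobs(m,amin):
    cs,hi=cv2.findContours(m,cv2.RETR_CCOMP,cv2.CHAIN_APPROX_NONE);out=[]
    for i,c in enumerate(cs):
        if hi[0][i][3]<0 and cv2.contourArea(c)>amin:
            holes=[cs[j] for j in range(len(cs)) if hi[0][j][3]==i and len(cs[j])>3]
            out.append((cv2.minAreaRect(c),c,holes))
    return out
E
python3 - <<'E'
from h import *
for n in("top","side"):
    im=cv2.imread(f"pics/{n}0.png")[:,:,::-1].copy();kt=pose(n)
    for col,z in(("orange",.012),("green",.012),("brass",.06)):
        for r,c,hs in blobs(mask(im,col),40):
            b=plane(kt,cv2.boxPoints(r),z);e=[np.linalg.norm(b[0]-b[1]),np.linalg.norm(b[1]-b[2])]
            if max(e)<.3: print(n,col,np.round(r[0],1),"xyz",plane(kt,[r[0]],z)[0].round(3),"size",np.round(e,3),[np.round(cv2.minAreaRect(h)[0],1).tolist() for h in hs if len(h)>5])
T=cv2.imread("pics/top0.png");cv2.imwrite("pics/crop.png",np.hstack([cv2.resize(T[210:300,345:465],None,fx=5,fy=5,interpolation=2)]))
E
```

```text
top orange [ 31.5 337.8] xyz [0.302 0.635 0.012] size [0.062 0.119] []
top orange [224.8 319.1] xyz [0.339 0.204 0.012] size [0.163 0.068] [[212.3, 343.3], [225.1, 318.8], [238.0, 294.5]]
top orange [373.2 263.4] xyz [ 0.465 -0.138  0.012] size [0.033 0.083] [[379.3, 275.8], [372.8, 263.1], [366.8, 251.3]]
top orange [431.5 261.3] xyz [ 0.469 -0.275  0.012] size [0.051 0.119] [[439.0, 279.5], [431.6, 261.4], [424.0, 243.0]]
top orange [ 54.1 249.5] xyz [0.5   0.59  0.012] size [0.037 0.062] []
top green [214.1 239.6] xyz [0.521 0.229 0.012] size [0.115 0.047] [[212.8, 259.8], [215.5, 220.0]]
top green [306.3 228.2] xyz [0.547 0.017 0.012] size [0.119 0.048] [[305.0, 248.5], [306.1, 228.8], [307.8, 207.3]]
top brass [ 56.5 250. ] xyz [0.498 0.56  0.06 ] size [0.053 0.052] [[63.5, 258.5], [52.7, 254.3], [65.0, 250.5], [46.0, 249.5], [60.3, 246.3], [51.2, 245.8], [52.5, 243.0]]
top brass [306.5 227.5] xyz [0.545 0.017 0.06 ] size [0.02 0.02] []
side orange [393.6 357.6] xyz [0.337 0.206 0.012] size [0.084 0.174] [[424.5, 377.0], [392.9, 358.0], [363.5, 339.5]]
side orange [299.5 250. ] xyz [ 0.554 -0.028  0.012] size [0.019 0.018] []
side orange [348.  224.9] xyz [ 0.462 -0.129  0.012] size [0.089 0.042] [[347.9, 224.9]]
side orange [354.  188.5] xyz [ 0.466 -0.266  0.012] size [0.128 0.063] [[353.6, 188.6]]
side green [263.2 347.4] xyz [0.567 0.228 0.012] size [0.047 0.024] []
side green [294.3 255.3] xyz [ 0.561 -0.01   0.012] size [0.05  0.104] []
side brass [300.  253.5] xyz [0.54 0.03 0.06] size [0.02  0.043] []
side brass [15.7 21.9] xyz [ 1.84  -0.986  0.06 ] size [0.267 0.151] []
```

View pics/crop.png

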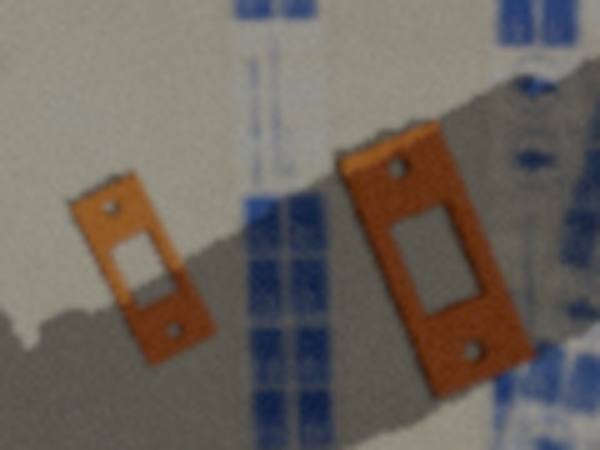

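The crop shows the candidate at (432,262) with two holes and a window. It measures 119x51 mm; the others are 83x33 and 163x68. So it is the middle-sized plate. Next I move above it for a close look.

```bash
cat >> h.py <<'E'
def plan(x,y,z,yaw):
    o=ctrl.get_obs(); cur=o["orientation"][2]; dy=(yaw-cur+90)%180-90   # half turn is the same grasp
    Rt=R.from_euler('xyz',[180,0,cur+dy],degrees=True).as_matrix()
    t=Rt.T@(np.array([x,y,z])-o["tool_pos"])*1000
    print("roll",round(-dy,2),"then travel",t.round(1),"| tcp",np.round(o["tool_pos"],4),"rpy",np.round(o["orientation"],2),"t",round(o["clock"],2))
E
python3 - <<'E'
from h import *
a,b=pose("top"),pose("side")
for n,p,q in(("plate window",(431.6,261.4),(353.6,188.6)),("pad top",(306.5,227.5),(299.5,250))): print(n,tri(a,p,b,q).round(3))
for n,p,q,z in(("plate",(439,279.5),(424,243),.012),("house",(305,248.5),(307.8,207.3),.06),("cover",(212.8,259.8),(215.5,220),.012)):
    A=plane(a,[p,q],z);d=A[1]-A[0];print(n,A.mean(0).round(3),np.linalg.norm(d).round(3),np.degrees(np.arctan2(d[1],d[0])).round(1))
plan(.469,-.275,.13,22.3)
E
```

```text
plate window [ 0.468 -0.278  0.003]
pad top [0.545 0.016 0.056]
plate [ 0.469 -0.275  0.012] 0.092 21.7
house [0.544 0.017 0.06 ] 0.092 -4.1
cover [0.521 0.229 0.012] 0.092 -3.5
roll -4.39 then travel [-381.1  240.2   79.9] | tcp [ 0.2076 -0.6419  0.2099] rpy [ 1.7993e+02 -1.0000e-02 -1.6209e+02] t 0.15
```

Emit:
{"fn": "apply_moves", "kwargs": {
  "targets": [
    {"travel":[0,0,0],"roll":-3.8},
    {"travel":[-42,26,8]},
    {"travel":[-42,27,9]},
    {"travel":[-42,27,9]},
    {"travel":[-42,27,9]},
    {"travel":[-42,27,9]},
    {"travel":[-42,27,9]},
    {"travel":[-42,27,9]},
    {"travel":[-42,27,9]},
    {"travel":[-42,27,9]}
  ]
}}

```text
validation failed for argument at $.ta...
```

```bash
cat >> h.py <<'E'
def orange_plate(name,z):
    o=ctrl.get_obs(); im=ctrl.snapshot("wrist"); cv2.imwrite(f"pics/{name}.png",im[:,:,::-1]); kt=pose("wrist",o)
    res=[]
    for r,c,hs in blobs(mask(im,"orange"),2000):
        C=[cv2.moments(h) for h in hs if cv2.contourArea(h)>20]; C=[(m["m10"]/m["m00"],m["m01"]/m["m00"],m["m00"]) for m in C]
        P=plane(kt,[q[:2] for q in C],z) if C else []
        print("rect",np.round(r[0],1),np.round(r[1],1),[(np.round(q,1).tolist(),p.round(4).tolist()) for q,p in zip(C,P)])
        res.append((kt,C,P))
    return res
E
python3 - <<'E'
from h import *
ctrl.get_obs();import time
orange_plate("w1",.012); plan(.469,-.275,.13,21.7)
E
```

```text
roll -3.78 then travel [-378.6  244.3   80. ] | tcp [ 0.2076 -0.642   0.21  ] rpy [ 1.7994e+02 -1.0000e-02 -1.6208e+02] t 0.2
```

All keys are needed in each row.

Emit:
{"fn": "apply_moves", "kwargs": {
  "targets": [
    {"travel":[0,0,0],"roll":-3.8,"jaw":87},
    {"travel":[-42,27,8],"roll":0,"jaw":87},
    {"travel":[-42,27,9],"roll":0,"jaw":87},
    {"travel":[-42,27,9],"roll":0,"jaw":87},
    {"travel":[-42,27,9],"roll":0,"jaw":87},
    {"travel":[-42,27,9],"roll":0,"jaw":87},
    {"travel":[-42,27,9],"roll":0,"jaw":87},
    {"travel":[-42,27,9],"roll":0,"jaw":87},
    {"travel":[-42,27,9],"roll":0,"jaw":87},
    {"travel":[0,0,0],"roll":0,"jaw":87}
  ]
}}

```text
clock: 1.2
tool_pos: [0.4389, -0.3177, 0.1397]
orientation: [179.9, -0.0, -158.0]
force: [0.5, -0.6, 0.1]
opening: 0.0873
gripper_force: 0.0
```

Run:
```python
from h import *
orange_plate("w1",.012); plan(.469,-.275,.13,21.7)
```

```text
rect [356.5 260. ] [128.  65.] [([352.9, 319.6, 54.0], [0.5071, -0.2609, 0.012]), ([354.1, 267.3, 1931.5], [0.4645, -0.2783, 0.012]), ([355.5, 213.4, 117.0], [0.4237, -0.2947, 0.012])]
roll 0.29 then travel [-45.3  29.7  10.2] | tcp [ 0.4379 -0.3194  0.1402] rpy [ 1.7996e+02 -4.0000e-02 -1.5801e+02] t 1.25
```

Emit:
{"fn": "apply_moves", "kwargs": {
  "targets": [
    {"travel":[-20,13,5],"roll":0,"jaw":87},
    {"travel":[-20,12,5],"roll":0,"jaw":87},
    {"travel":[0,0,0],"roll":0,"jaw":87}
  ]
}}

```text
clock: 1.55
tool_pos: [0.465, -0.2832, 0.1303]
orientation: [180.0, -0.0, -158.2]
force: [-0.4, 0.4, -0.1]
opening: 0.0872
gripper_force: 0.0
```

Run:
```python
from h import *
r=orange_plate("w2",.012)
kt=r[0][0]
a=pose("top")
for p,q in zip(((424,243),(431.6,261.4),(439,279.5)),r[0][1] if len(r[0][1])==3 else []): print(tri(a,p,kt,q[:2]).round(4))
P=r[0][2]; d=P[0]-P[-1];yaw=np.degrees(np.arctan2(d[1],d[0]));c=(P[0]+P[-1])/2;print(c,yaw,np.linalg.norm(d));plan(c[0],c[1],.01,yaw)
```

```text
rect [490. 277.] [90. 48.] [([488.9, 245.8, 36.5], [0.4339, -0.1578, 0.012])]
rect [327.5 225. ] [ 69. 154.] [([327.6, 283.3, 83.5], [0.5076, -0.2601, 0.012]), ([327.4, 226.3, 2321.0], [0.4652, -0.2774, 0.012]), ([327.3, 167.0, 158.5], [0.4244, -0.294, 0.012])]
[ 0.43391436 -0.15778437  0.012     ] 0.0 0.0
roll 21.76 then travel [ 30.5 126.  120.5] | tcp [ 0.4645 -0.2838  0.1305] rpy [ 1.7998e+02 -3.0000e-02 -1.5824e+02] t 1.6
```

View pics/w2.png

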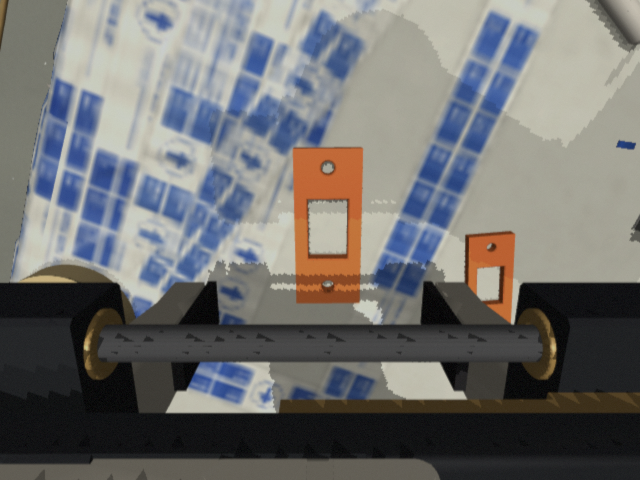

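Wrist view: the plate at (327,226) lies between the open fingers and is aligned with them; the small plate at (489,275) is well aside. A quick height check from the two wrist positions before descending.

Run:
```python
from h import *
def k(p,rpy): return pose("wrist",{"tool_pos":p,"orientation":rpy})
A=k([.4379,-.3194,.1402],[179.96,-.04,-158.01]);B=k([.4645,-.2838,.1305],[179.98,-.03,-158.24])
pts=[((352.9,319.6),(327.6,283.3)),((354.1,267.3),(327.4,226.3)),((355.5,213.4),(327.3,167))]
for p,q in pts: print(tri(A,p,B,q).round(4), tri(pose("top"),{0:(424,243),1:(431.6,261.4),2:(439,279.5)}[pts.index((p,q))],B,q).round(4))
P=plane(B,[pts[0][1],pts[2][1]],.006);d=P[0]-P[1];print(P,np.linalg.norm(d));c=P.mean(0);yaw=np.degrees(np.arctan2(d[1],d[0]));print(c,yaw);plan(c[0],c[1],.025,yaw)
```

```text
[ 0.5138 -0.2578 -0.0048] [ 0.5112 -0.2597  0.0036]
[ 0.4686 -0.2762 -0.0044] [ 0.4677 -0.2774  0.0025]
[ 0.4253 -0.2938 -0.0027] [ 0.4253 -0.2944  0.0032]
[[ 0.50951314 -0.25961388  0.006     ]
 [ 0.4244271  -0.29430669  0.006     ]] 0.09188702437013335
[ 0.46697012 -0.27696029  0.006     ] 22.182587241821505
roll -0.42 then travel [ -4.9   5.4 105.5] | tcp [ 0.4645 -0.2838  0.1305] rpy [ 1.7998e+02 -3.0000e-02 -1.5824e+02] t 1.6
```

Emit:
{"fn": "apply_moves", "kwargs": {
  "targets": [
    {"travel":[-5,5,25],"roll":-0.4,"jaw":87},
    {"travel":[0,0,35],"roll":0,"jaw":87},
    {"travel":[0,0,30],"roll":0,"jaw":87},
    {"travel":[0,0,15],"roll":0,"jaw":70},
    {"travel":[0,0,0],"roll":0,"jaw":30},
    {"travel":[0,0,0],"roll":0,"jaw":30},
    {"travel":[0,0,0],"roll":0,"jaw":30},
    {"travel":[0,0,0],"roll":0,"jaw":30},
    {"travel":[0,0,0],"roll":0,"jaw":30}
  ]
}}

```text
clock: 2.5
tool_pos: [0.4679, -0.2774, 0.0266]
orientation: [-179.9, 0.1, -157.9]
force: [0.4, -1.2, -0.5]
opening: 0.0446
gripper_force: 0.0
```

Run:
```python
from h import *
orange_plate("w3",.012); o=ctrl.get_obs(); print(o["opening"],o["gripper_force"],o["tool_pos"])
```

```text
rect [323.5 238. ] [107. 172.] [([323.1, 267.8, 4632.0], [0.4643, -0.2778, 0.012]), ([323.3, 180.9, 323.0], [0.4242, -0.294, 0.012])]
0.040727864671232926 0.0 [ 0.46771896 -0.27736906  0.02641059]
```

View pics/w3.png

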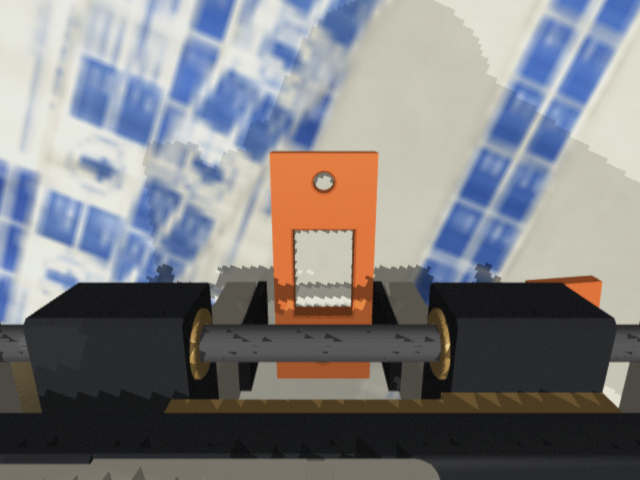

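The plate is between the fingers, which are nearly touching it; wait for the close.

Emit:
{"fn": "apply_moves", "kwargs": {
  "targets": [
    {"travel":[0,0,0],"roll":0,"jaw":30},
    {"travel":[0,0,0],"roll":0,"jaw":30},
    {"travel":[0,0,0],"roll":0,"jaw":30}
  ]
}}

```text
clock: 2.85
tool_pos: [0.4674, -0.2772, 0.0257]
orientation: [-180.0, 0.0, -157.9]
force: [-0.3, -0.1, 0.3]
opening: 0.0303
gripper_force: 0.0
```

Run:
```python
from h import *
orange_plate("w4",.012); o=ctrl.get_obs(); print(o["opening"],o["gripper_force"],o["tool_pos"])
a=cv2.imread("pics/w4.png");b=cv2.imread("pics/top0.png")
cv2.imwrite("pics/w4c.png",np.hstack([a[120:440,140:500],ctrl.snapshot("side")[100:420,200:560,::-1]]))
```

```text
rect [322.5 238.5] [171. 107.] [([322.2, 269.1, 4691.0], [0.4643, -0.2778, 0.012]), ([322.5, 181.9, 324.0], [0.4241, -0.294, 0.012])]
0.030152720371201917 0.0 [ 0.46733672 -0.27722299  0.02565862]
```

View pics/w4c.png

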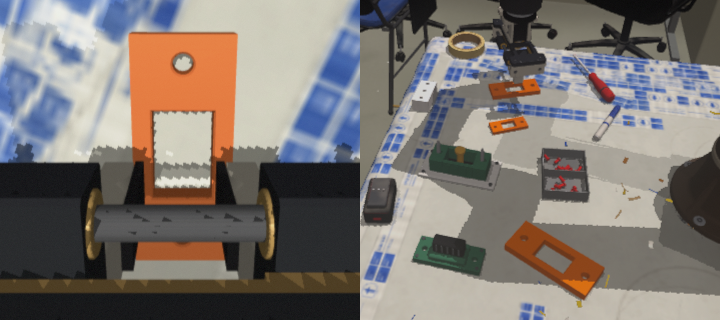

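Run:
```python
from h import *
o=ctrl.get_obs();kt=pose("wrist",o);p=o["tool_pos"];Rt=R.from_euler('xyz',o["orientation"],degrees=True).as_matrix()
for n,v in(("tcp",(0,0,0)),("tipL",(0,.015,.022)),("tipR",(0,-.015,.022)),("tipC",(0,0,.022))):
    P=p+Rt@np.array(v);print(n,P.round(3),proj(kt,P).round(1),proj(pose("side"),P).round(1),proj(pose("top"),P).round(1))
im=ctrl.snapshot("side");cv2.imwrite("pics/s5.png",cv2.resize(np.ascontiguousarray(im[120:240,280:440,::-1]),None,fx=5,fy=5,interpolation=2))
```

```text
tcp [ 0.467 -0.277  0.026] [[321.1 285.7]] [[354.3 181.4]] [[434.  261.9]]
tipL [ 0.462 -0.263  0.004] [[349.9 269. ]] [[355.3 192.2]] [[425.6 264.3]]
tipR [ 0.473 -0.291  0.004] [[292. 269.]] [[352.2 185. ]] [[437.2 259.5]]
tipC [ 0.467 -0.277  0.004] [[320.9 269. ]] [[353.7 188.5]] [[431.4 261.9]]
```

View pics/s5.png

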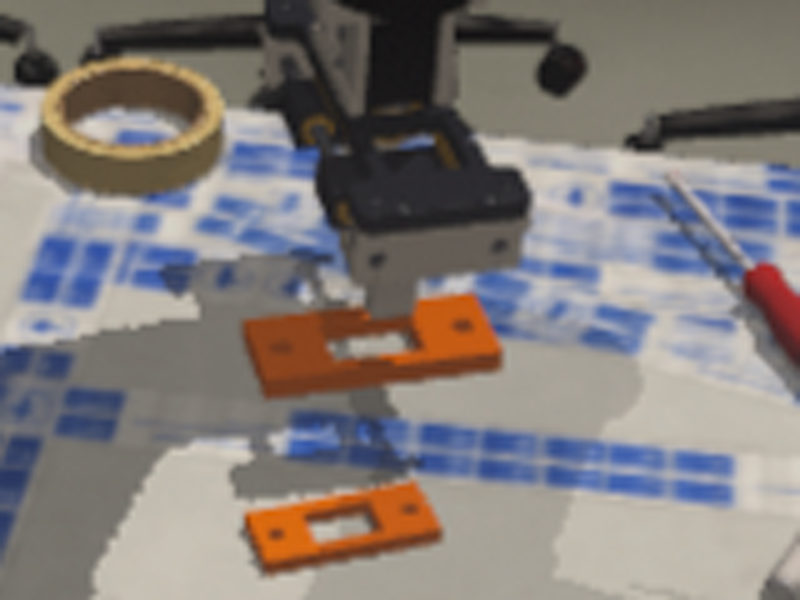

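Both the side view (finger end at crop (390,318)) and the wrist view (finger ends 208 px apart at 87 mm opening, so depth 0.169 m) put the visible fingertips about 17 mm *behind* the reported TCP. They closed above the plate without contact. I'll open and descend gently, watching the force.

Emit:
{"fn": "apply_moves", "kwargs": {
  "targets": [
    {"travel":[0,0,0],"roll":0,"jaw":87},
    {"travel":[0,0,0],"roll":0,"jaw":87},
    {"travel":[0,0,0],"roll":0,"jaw":87},
    {"travel":[0,0,0],"roll":0,"jaw":87},
    {"travel":[0,0,0],"roll":0,"jaw":87},
    {"travel":[0,0,0],"roll":0,"jaw":87},
    {"travel":[0,0,0],"roll":0,"jaw":87},
    {"travel":[0,0,4],"roll":0,"jaw":87},
    {"travel":[0,0,3],"roll":0,"jaw":87},
    {"travel":[0,0,0],"roll":0,"jaw":87}
  ]
}}

```text
clock: 4.0
tool_pos: [0.4669, -0.2771, 0.018]
orientation: [180.0, -0.0, -157.9]
force: [0.0, 0.2, 0.5]
opening: 0.0868
gripper_force: 0.0
```

Nominal tips would be 4 mm under the table with no force, so the tips are indeed shorter. Continue down.

Emit:
{"fn": "apply_moves", "kwargs": {
  "targets": [
    {"travel":[0,0,8],"roll":0,"jaw":87},
    {"travel":[0,0,8],"roll":0,"jaw":87},
    {"travel":[0,0,6],"roll":0,"jaw":87},
    {"travel":[0,0,0],"roll":0,"jaw":87}
  ]
}}

```text
clock: 4.4
tool_pos: [0.4664, -0.2771, -0.0046]
orientation: [179.9, -0.1, -157.9]
force: [0.1, 0.0, 0.5]
opening: 0.0872
gripper_force: 0.0
```

Run:
```python
from h import *
o=ctrl.get_obs();print(o["tool_pos"],o["force"])
a=ctrl.snapshot("wrist");b=ctrl.snapshot("side")
cv2.imwrite("pics/c6.png",np.hstack([a[100:500,100:540],cv2.resize(np.ascontiguousarray(b[120:220,310:400]),(342,380),interpolation=2)])[:,:,::-1])
```

```text
[ 0.46642605 -0.27705886 -0.00463797] [0.11440017 0.04768543 0.53371765]
```

Emit:
{"fn": "apply_moves", "kwargs": {
  "targets": [
    {"travel":[0,0,4],"roll":0,"jaw":87},
    {"travel":[0,0,3],"roll":0,"jaw":87},
    {"travel":[0,0,0],"roll":0,"jaw":87}
  ]
}}

```text
clock: 4.8
tool_pos: [0.467, -0.2772, -0.0107]
orientation: [180.0, -0.0, -157.9]
force: [0.0, 0.5, 1.0]
opening: 0.0865
gripper_force: 0.0
```

Emit:
{"fn": "apply_moves", "kwargs": {
  "targets": [
    {"travel":[0,0,2],"roll":0,"jaw":70},
    {"travel":[0,0,0],"roll":0,"jaw":35},
    {"travel":[0,0,0],"roll":0,"jaw":35},
    {"travel":[0,0,0],"roll":0,"jaw":35},
    {"travel":[0,0,0],"roll":0,"jaw":35},
    {"travel":[0,0,0],"roll":0,"jaw":35},
    {"travel":[0,0,0],"roll":0,"jaw":35}
  ]
}}

```text
clock: 5.5
tool_pos: [0.4674, -0.2772, -0.0122]
orientation: [-180.0, 0.0, -157.9]
force: [-1.0, -0.1, 0.9]
opening: 0.0496
gripper_force: 30.0
```

Gripped: 49.6 mm, 30 N. Lift.

Emit:
{"fn": "apply_moves", "kwargs": {
  "targets": [
    {"travel":[0,0,-20],"roll":0,"jaw":35},
    {"travel":[0,0,-35],"roll":0,"jaw":35},
    {"travel":[0,0,-40],"roll":0,"jaw":35},
    {"travel":[0,0,-35],"roll":8,"jaw":35},
    {"travel":[0,0,0],"roll":8,"jaw":35},
    {"travel":[0,0,0],"roll":8,"jaw":35},
    {"travel":[0,0,0],"roll":2.2,"jaw":35}
  ]
}}

```text
clock: 6.2
tool_pos: [0.4672, -0.2772, 0.118]
orientation: [180.0, 0.0, 175.6]
force: [-0.0, -0.3, -1.3]
opening: 0.0498
gripper_force: 30.0
```

```bash
cat >> h.py <<'E'
def held(name):
    "orange holes in tool axes, plate mid-depth plane 18.2 mm... z_tool of mid depth = -(.0122+.006)"
    im=ctrl.snapshot("wrist"); cv2.imwrite(f"pics/{name}.png",im[:,:,::-1]); c=ctrl.calibration("wrist"); kt=(c["K"],np.array(c["hand_eye"]))
    for r,cc,hs in blobs(mask(im,"orange"),4000):
        for h in hs:
            m=cv2.moments(h)
            if m["m00"]>60: q=(m["m10"]/m["m00"],m["m01"]/m["m00"]); print("held",np.round(q,1),m["m00"],plane(kt,[q],-.0182)[0].round(4),cv2.boundingRect(h))
        print(cv2.boundingRect(cc))
E
python3 - <<'E'
from h import *
held("w7"); o=ctrl.get_obs();print(o["opening"],o["gripper_force"],o["force"]); plan(.608,-.089,.13,-4.1)
E
```

```text
(262, 362, 117, 39)
held [319.5 195.9] 451.5 [ 0.0454 -0.0004 -0.0182] (306, 185, 28, 23)
(252, 160, 136, 165)
held [508.9 205. ] 1162.5 [ 0.0418  0.0742 -0.0182] (488, 181, 43, 49)
(463, 143, 93, 122)
0.04933207020695558 29.99986857175827 [-1.03918833 -1.06073682 -0.52029506]
roll -0.25 then travel [-127.   197.7  -12.2] | tcp [ 0.4672 -0.2772  0.1178] rpy [1.7999e+02 2.0000e-02 1.7565e+02] t 6.25
```

Emit:
{"fn": "apply_moves", "kwargs": {
  "targets": [
    {"travel":[-25,40,0],"roll":0,"jaw":35},
    {"travel":[-25,40,0],"roll":0,"jaw":35},
    {"travel":[-25,40,0],"roll":0,"jaw":35},
    {"travel":[-25,40,0],"roll":0,"jaw":35},
    {"travel":[-25,40,0],"roll":0,"jaw":35},
    {"travel":[0,0,0],"roll":0,"jaw":35}
  ]
}}

```text
clock: 6.85
tool_pos: [0.6094, -0.0826, 0.1172]
orientation: [180.0, 0.1, 176.2]
force: [-0.3, -0.6, -0.1]
opening: 0.0501
gripper_force: 30.0
```

Run:
```python
from h import *
o=ctrl.get_obs();np.save("o8.npy",o,allow_pickle=True);im=ctrl.snapshot("wrist");cv2.imwrite("pics/w8.png",im[:,:,::-1])
print(o["tool_pos"],o["orientation"])
kt=pose("wrist",o);print(proj(kt,[[.545,.016,.06],[.591,.013,.074],[.499,.019,.074],[.591,.013,.042],[.499,.019,.042]]).round(0))
```

```text
[ 0.60937103 -0.08260341  0.11719344] [1.79995566e+02 6.50740771e-02 1.76231866e+02]
[[491. 126.]
 [491. 213.]
 [513.  28.]
 [470. 202.]
 [487.  41.]]
```

View pics/w8.png

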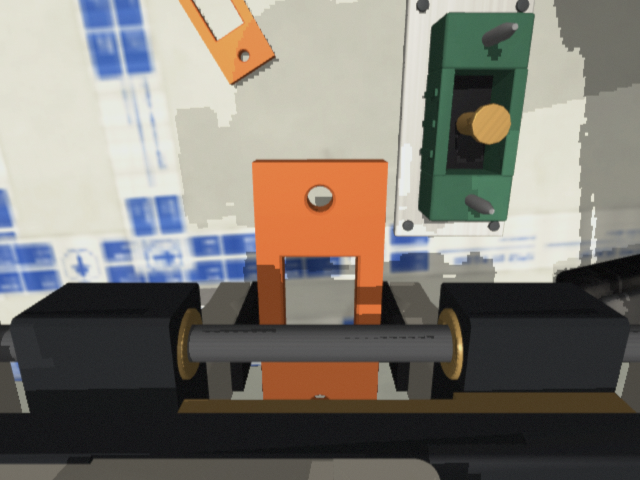

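View: held plate at (320,200) with near hole (319,197); housing at right: pad top (492,124), dowel tips about (491,212) and (515,28), feet (468,199) and (487,42). These agree with the coarse pose to about 2 px. Refine the dowel tips and pad by blob extraction.

Run:
```python
from h import *
o=np.load("o8.npy",allow_pickle=True).item();kt=pose("wrist",o);im=cv2.imread("pics/w8.png")[:,:,::-1].copy()
h=cv2.cvtColor(im,cv2.COLOR_RGB2HSV)
tips=[]
for (x0,y0,x1,y1) in((458,188,502,219),(476,15,525,52)):
    m=((h[y0:y1,x0:x1,1]<75)).astype(np.uint8)*255
    n,l,s,c=cv2.connectedComponentsWithStats(m);i=1+np.argmax(s[1:,4]);ys,xs=np.where(l==i);P=np.c_[xs+x0,ys+y0].astype(float)
    mu=P.mean(0);v=np.linalg.svd(P-mu)[2][0];v*=np.sign(v[0]);t=(P-mu)@v;a,b=mu+v*t.min(),mu+v*t.max();print("dowel",len(P),"foot",a.round(1),"tip",b.round(1));tips.append((a,b,v))
# bright pad top
m=mask(im,"brass");m[:, :455]=0;m[:,525:]=0;m[:100]=0;m[150:]=0
V=h[:,:,2];print("V",np.percentile(V[m>0],[10,50,90]))
m2=((m>0)&(V>np.percentile(V[m>0],50)*.85)).astype(np.uint8)*255
c=max(cv2.findContours(m2,0,1)[0],key=cv2.contourArea);(e,ax,an)=cv2.fitEllipse(c);print("pad",e,ax)
print("pad top xyz",plane(kt,[e],.06)[0], "tri w top", tri(kt,e,pose("top"),(306.5,227.5)))
T=[plane(kt,[b-1.3*v],.074)[0] for a,b,v in tips];F=[plane(kt,[a],.042)[0] for a,b,v in tips]
for n,Q in(("tip",T),("foot",F)):
    d=Q[1]-Q[0];print(n,np.round(Q,4).tolist(),"mid",((Q[0]+Q[1])/2).round(4),np.linalg.norm(d).round(4),np.degrees(np.arctan2(-d[1],-d[0])).round(2))
```

```text
dowel 405 foot [465. 197.] tip [493.9 212.1]
dowel 560 foot [482.2  42.4] tip [517.4  23.8]
V [ 79. 198. 205.]
pad (490.97998046875, 123.52363586425781) (35.169578552246094, 39.39277267456055)
pad top xyz [0.54376213 0.01619543 0.06      ] tri w top [0.54450018 0.01657872 0.05925129]
tip [[0.5903, 0.0139, 0.074], [0.4973, 0.0204, 0.074]] mid [0.5438 0.0171 0.074 ] 0.0932 -4.01
foot [[0.5878, 0.0096, 0.042], [0.4997, 0.0163, 0.042]] mid [0.5438 0.0129 0.042 ] 0.0884 -4.35
```

Run:
```python
from h import *
plan(.5432,.0169,.075,-4.1)
```

```text
roll 0.27 then travel [71.3 96.3 41.9] | tcp [ 0.6074 -0.0843  0.1169] rpy [-1.7999e+02 -4.0000e-02  1.7617e+02] t 6.9
```

The arm was still settling at that picture; retake it at rest.

Emit:
{"fn": "apply_moves", "kwargs": {
  "targets": [
    {"travel":[0,0,0],"roll":0.3,"jaw":35},
    {"travel":[0,0,0],"roll":0,"jaw":35},
    {"travel":[0,0,0],"roll":0,"jaw":35},
    {"travel":[0,0,0],"roll":0,"jaw":35}
  ]
}}

```text
clock: 7.3
tool_pos: [0.6059, -0.0875, 0.1179]
orientation: [180.0, 0.0, 175.6]
force: [0.1, -0.4, -0.9]
opening: 0.0495
gripper_force: 30.0
```

```bash
cat >> h.py <<'E'
def house(seat=(.5438,.0165)):
    o=ctrl.get_obs();im=ctrl.snapshot("wrist");kt=pose("wrist",o);h=cv2.cvtColor(im,cv2.COLOR_RGB2HSV);S=np.array(seat);u=np.array([np.cos(np.radians(-4.1)),np.sin(np.radians(-4.1))])*.046
    T=[];F=[]
    for s in(1,-1):
        f,t=proj(kt,[[*(S+s*u),.042],[*(S+s*u),.074]]);lo=np.minimum(f,t).astype(int)-9;hi=np.maximum(f,t).astype(int)+10
        m=(h[lo[1]:hi[1],lo[0]:hi[0],1]<75).astype(np.uint8);n,l,st,c=cv2.connectedComponentsWithStats(m);i=1+np.argmax(st[1:,4]);ys,xs=np.where(l==i);P=np.c_[xs,ys]+lo.astype(float)
        mu=P.mean(0);v=np.linalg.svd(P-mu)[2][0];v*=np.sign(v@(t-f));k=(P-mu)@v;T.append(plane(kt,[mu+v*(k.max()-1.3)],.074)[0]);F.append(plane(kt,[mu+v*(k.min()+6)],.042)[0]);print(len(P),(mu+v*k.max()).round(1),t.round(1))
    m=mask(im,"brass");p=proj(kt,[[*S,.06]])[0].astype(int);w=np.zeros_like(m);cv2.circle(w,p.tolist(),32,255,-1);m[(w==0)|(h[:,:,2]<168)]=0
    c=max(cv2.findContours(m,0,1)[0],key=cv2.contourArea);e,ax,_=cv2.fitEllipse(c);print("pad",np.round(e,1),np.round(ax,1),plane(kt,[e],.06)[0].round(4))
    for n,Q in(("tip",T),("foot",F)): d=Q[0]-Q[1];print(n,"mid",((Q[0]+Q[1])/2).round(4),np.linalg.norm(d).round(4),np.degrees(np.arctan2(d[1],d[0])).round(2))
E
python3 - <<'E'
from h import *
house(); held("w9"); plan(.5432,.0169,.075,-4.1)
E
```

```text
411 [501.7 215.6] [499.4 213.9]
557 [524.   28.9] [521.3  30.8]
pad [497.7 127.3] [35.2 39.2] [0.5437 0.0162 0.06  ]
tip mid [0.5439 0.0172 0.074 ] 0.0932 -4.07
foot mid [0.5442 0.016  0.042 ] 0.0915 -3.75
(262, 362, 117, 39)
held [319.3 195.8] 449.0 [ 0.0454 -0.0004 -0.0182] (306, 185, 28, 23)
(253, 160, 135, 165)
roll -0.32 then travel [70.1 99.4 42.9] | tcp [ 0.606  -0.0872  0.1179] rpy [1.7999e+02 1.0000e-02 1.7558e+02] t 7.4
```

Emit:
{"fn": "apply_moves", "kwargs": {
  "targets": [
    {"travel":[23,33,0],"roll":-0.3,"jaw":35},
    {"travel":[23,33,0],"roll":0,"jaw":35},
    {"travel":[24,33,5],"roll":0,"jaw":35},
    {"travel":[0,0,25],"roll":0,"jaw":35},
    {"travel":[0,0,10],"roll":0,"jaw":35},
    {"travel":[0,0,0],"roll":0,"jaw":35},
    {"travel":[0,0,0],"roll":0,"jaw":35},
    {"travel":[0,0,0],"roll":0,"jaw":35},
    {"travel":[0,0,0],"roll":0,"jaw":35}
  ]
}}

```text
clock: 8.3
tool_pos: [0.5443, 0.0168, 0.0783]
orientation: [180.0, 0.1, 175.9]
force: [0.3, -0.2, -1.0]
opening: 0.0497
gripper_force: 30.0
```

Run:
```python
from h import *
plan(.5433,.0169,.05,-4.05)
im=ctrl.snapshot("wrist");cv2.imwrite("pics/w10.png",im[:,:,::-1])
```

```text
roll -0.08 then travel [ 1.   0.  28.3] | tcp [0.5443 0.0168 0.0783] rpy [1.7998e+02 6.0000e-02 1.7587e+02] t 8.3
```

Emit:
{"fn": "apply_moves", "kwargs": {
  "targets": [
    {"travel":[1,0,10],"roll":0,"jaw":35},
    {"travel":[0,0,8],"roll":0,"jaw":35},
    {"travel":[0,0,6],"roll":0,"jaw":35},
    {"travel":[0,0,0],"roll":0,"jaw":35},
    {"travel":[0,0,0],"roll":0,"jaw":35}
  ]
}}

```text
clock: 8.85
tool_pos: [0.5425, 0.0172, 0.0533]
orientation: [-180.0, -0.0, 175.9]
force: [-0.5, -0.2, -0.7]
opening: 0.0495
gripper_force: 30.0
```

Emit:
{"fn": "apply_moves", "kwargs": {
  "targets": [
    {"travel":[-0.5,0,3],"roll":0,"jaw":35},
    {"travel":[0,0,3],"roll":0,"jaw":35},
    {"travel":[0,0,3],"roll":0,"jaw":35},
    {"travel":[0,0,0],"roll":0,"jaw":35}
  ]
}}

```text
clock: 9.25
tool_pos: [0.5428, 0.0171, 0.0442]
orientation: [-180.0, -0.0, 175.9]
force: [-0.5, -0.4, -0.6]
opening: 0.0495
gripper_force: 30.0
```

Emit:
{"fn": "apply_moves", "kwargs": {
  "targets": [
    {"travel":[0,0,4],"roll":0,"jaw":35},
    {"travel":[0,0,4],"roll":0,"jaw":35},
    {"travel":[0,0,3],"roll":0,"jaw":35},
    {"travel":[0,0,2],"roll":0,"jaw":35},
    {"travel":[0,0,0],"roll":0,"jaw":35}
  ]
}}

```text
clock: 9.75
tool_pos: [0.5429, 0.0171, 0.0313]
orientation: [-180.0, -0.0, 175.9]
force: [0.6, 0.4, 0.0]
opening: 0.0497
gripper_force: 30.0
```

Emit:
{"fn": "apply_moves", "kwargs": {
  "targets": [
    {"travel":[0,0,1],"roll":0,"jaw":35},
    {"travel":[0,0,1],"roll":0,"jaw":35},
    {"travel":[0,0,0],"roll":0,"jaw":35}
  ]
}}

```text
clock: 10.05
tool_pos: [0.5432, 0.0172, 0.0298]
orientation: [180.0, 0.0, 175.9]
force: [0.0, 0.4, -0.5]
opening: 0.0495
gripper_force: 30.0
```

Emit:
{"fn": "apply_moves", "kwargs": {
  "targets": [
    {"travel":[0,0,1],"roll":0,"jaw":35},
    {"travel":[0,0,0],"roll":0,"jaw":35}
  ]
}}

```text
clock: 10.25
tool_pos: [0.5433, 0.0173, 0.0297]
orientation: [180.0, 0.0, 175.9]
force: [-4.1, 0.5, 10.2]
opening: 0.0498
gripper_force: 30.0
```

Contact exactly at the predicted height. Release and rise.

Emit:
{"fn": "apply_moves", "kwargs": {
  "targets": [
    {"travel":[0,0,0],"roll":0,"jaw":87},
    {"travel":[0,0,0],"roll":0,"jaw":87},
    {"travel":[0,0,0],"roll":0,"jaw":87},
    {"travel":[0,0,0],"roll":0,"jaw":87},
    {"travel":[0,0,0],"roll":0,"jaw":87},
    {"travel":[0,0,-30],"roll":0,"jaw":87},
    {"travel":[0,0,-40],"roll":0,"jaw":87},
    {"travel":[0,0,-40],"roll":0,"jaw":87},
    {"travel":[0,0,0],"roll":0,"jaw":87},
    {"travel":[0,0,0],"roll":0,"jaw":87}
  ]
}}

```text
clock: 11.25
tool_pos: [0.5436, 0.0175, 0.1396]
orientation: [179.9, 0.1, 175.9]
force: [-0.0, 0.3, -0.5]
opening: 0.0869
gripper_force: 0.0
```

Run:
```python
from h import *
o=ctrl.get_obs();kt=pose("wrist",o);im=ctrl.snapshot("wrist");cv2.imwrite("pics/w11.png",im[:,:,::-1]);print(o["tool_pos"],o["orientation"])
m=mask(im,"orange");c=max(cv2.findContours(m,0,1)[0],key=cv2.contourArea);r=cv2.minAreaRect(c);b=plane(kt,cv2.boxPoints(r),.054);print(b.mean(0),np.linalg.norm(b[0]-b[1]),np.linalg.norm(b[1]-b[2]),cv2.boundingRect(c))
d=b[0]-b[1] if np.linalg.norm(b[0]-b[1])>.08 else b[1]-b[2];print(np.degrees(np.arctan2(d[1],d[0])))
```

```text
[0.54357908 0.01745192 0.13960722] [1.79925353e+02 1.23065751e-01 1.75911049e+02]
[0.54292301 0.01682874 0.054     ] 0.11981646892993959 0.0489400370072683 (280, 142, 79, 174)
-5.6796489199749915
```

View pics/w11.png

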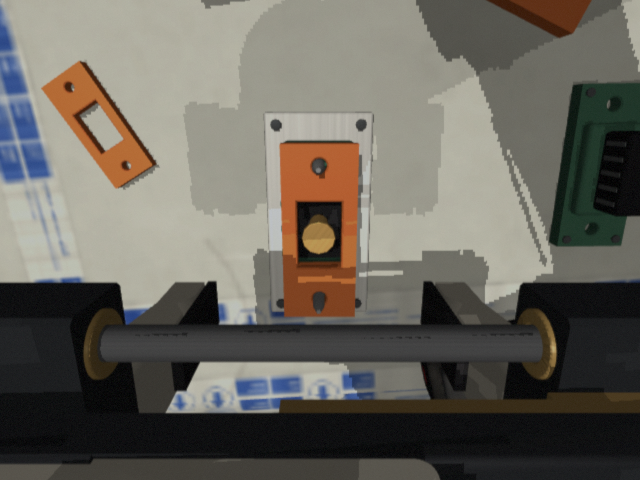

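Picture: plate seated over both dowels (tips at (319,166) and (319,301)), with the pad at (319,237) through the window. Its outline measures 120x49 mm at z=54 mm, centred within 1 mm. The cover is at right, holes at (613,103) and (591,228). Go above the cover.

Emit:
{"fn": "apply_moves", "kwargs": {
  "targets": [
    {"travel":[7,42,0],"roll":0,"jaw":87},
    {"travel":[8,42,0],"roll":0,"jaw":87},
    {"travel":[8,42,0],"roll":0,"jaw":87},
    {"travel":[8,42,0],"roll":0,"jaw":87},
    {"travel":[7,41,0],"roll":0,"jaw":87},
    {"travel":[0,0,0],"roll":0,"jaw":87},
    {"travel":[0,0,0],"roll":0,"jaw":87},
    {"travel":[0,0,0],"roll":0,"jaw":87},
    {"travel":[0,0,0],"roll":0,"jaw":87}
  ]
}}

```text
clock: 12.2
tool_pos: [0.52, 0.2272, 0.1381]
orientation: [-180.0, -0.0, 175.9]
force: [-0.4, -0.0, -0.8]
opening: 0.0868
gripper_force: 0.0
```

```bash
cat >> h.py <<'E'
def cover(name):
    o=ctrl.get_obs();kt=pose("wrist",o);im=ctrl.snapshot("wrist");cv2.imwrite(f"pics/{name}.png",im[:,:,::-1]);print(np.round(o["tool_pos"],4),np.round(o["orientation"],2))
    for r,c,hs in blobs(mask(im,"green"),3000):
        print("green",np.round(r[0],1),np.round(r[1],1),cv2.boundingRect(c))
        for h in hs:
            if cv2.contourArea(h)>40:
                m=cv2.moments(h);q=(m["m10"]/m["m00"],m["m01"]/m["m00"]);print("  hole",np.round(q,1),m["m00"],cv2.boundingRect(h),"z.006",plane(kt,[q],.006)[0].round(4),"z.012",plane(kt,[q],.012)[0].round(4))
    return kt,im
E
python3 - <<'E'
from h import *
cover("w12"); plan(.521,.229,.009,-3.7)
E
```

```text
[0.52   0.2272 0.1381] [-1.7995e+02 -5.0000e-02  1.7585e+02]
green [323.  215.5] [151.  66.] (290, 140, 67, 152)
  hole [323.7 229.8] 2919.5 (305, 186, 38, 94) z.006 [0.529  0.2293 0.006 ] z.012 [0.5274 0.2294 0.012 ]
  hole [322.7 158.6] 191.0 (314, 151, 18, 16) z.006 [0.4739 0.2324 0.006 ] z.012 [0.4734 0.2324 0.012 ]
  hole [296.3 148.6] 87.5 (291, 143, 12, 12) z.006 [0.4651 0.2133 0.006 ] z.012 [0.4648 0.2137 0.012 ]
  hole [348.7 148. ] 92.0 (343, 142, 12, 13) z.006 [0.4676 0.2522 0.006 ] z.012 [0.4671 0.2518 0.012 ]
roll -0.46 then travel [ -0.8   1.8 129.4] | tcp [0.5201 0.2273 0.1384] rpy [-1.7997e+02 -3.0000e-02  1.7584e+02] t 12.25
```

Emit:
{"fn": "apply_moves", "kwargs": {
  "targets": [
    {"travel":[-20,0,0],"roll":0,"jaw":87},
    {"travel":[-20,2,0],"roll":-0.5,"jaw":87},
    {"travel":[0,0,0],"roll":0,"jaw":87},
    {"travel":[0,0,0],"roll":0,"jaw":87},
    {"travel":[0,0,0],"roll":0,"jaw":87},
    {"travel":[0,0,0],"roll":0,"jaw":87}
  ]
}}

```text
clock: 12.85
tool_pos: [0.5597, 0.2272, 0.1388]
orientation: [180.0, -0.0, 176.4]
force: [0.6, 0.6, 0.3]
opening: 0.0874
gripper_force: 0.0
```

Run:
```python
from h import *
kt,im=cover("w13")
A=pose("wrist",{"tool_pos":[.52,.2272,.1381],"orientation":[-179.95,-.05,175.85]})
np.save("A.npy",A[1])
```

```text
[0.5597 0.2272 0.1388] [179.99  -0.   176.41]
green [ 63.2 209.3] [149.5  26.6] (37, 138, 51, 145)
green [320.7 163.3] [161.7  69.1] (285, 82, 70, 163)
  hole [344.8 238.1] 77.5 (340, 233, 11, 11) z.006 [0.5769 0.2458 0.006 ] z.012 [0.5751 0.2455 0.012 ]
  hole [295.7 238.2] 79.5 (291, 233, 11, 11) z.006 [0.5745 0.207  0.006 ] z.012 [0.5728 0.2074 0.012 ]
  hole [320.2 225.7] 141.0 (313, 219, 16, 14) z.006 [0.5655 0.227  0.006 ] z.012 [0.564  0.2271 0.012 ]
  hole [320.1 172. ] 3020.5 (300, 129, 40, 88) z.006 [0.5236 0.2295 0.006 ] z.012 [0.5228 0.2296 0.012 ]
  hole [319.8 102.9] 219.5 (311, 94, 18, 19) z.006 [0.4739 0.2324 0.006 ] z.012 [0.4742 0.2324 0.012 ]
  hole [346.8  90.1] 96.0 (341, 84, 12, 13) z.006 [0.4665 0.2523 0.006 ] z.012 [0.4669 0.2519 0.012 ]
  hole [292.4  90.1] 97.5 (287, 84, 12, 13) z.006 [0.464  0.2134 0.006 ] z.012 [0.4645 0.2137 0.012 ]
```

Run:
```python
from h import *
plan(.5196,.2297,.009,-3.4)
```

```text
roll -0.17 then travel [ 4.020e+01 -1.000e-01  1.299e+02] | tcp [0.5597 0.2274 0.1389] rpy [1.7999e+02 1.0000e-02 1.7643e+02] t 12.9
```

Emit:
{"fn": "apply_moves", "kwargs": {
  "targets": [
    {"travel":[20,0,10],"roll":-0.2,"jaw":87},
    {"travel":[20,0,30],"roll":0,"jaw":87},
    {"travel":[0,0,40],"roll":0,"jaw":87},
    {"travel":[0,0,30],"roll":0,"jaw":70},
    {"travel":[0,0,14],"roll":0,"jaw":50},
    {"travel":[0,0,6],"roll":0,"jaw":50},
    {"travel":[0,0,0],"roll":0,"jaw":50}
  ]
}}

```text
clock: 13.6
tool_pos: [0.5199, 0.2299, 0.0083]
orientation: [-180.0, -0.0, 176.6]
force: [0.7, 0.4, 0.8]
opening: 0.0604
gripper_force: 0.0
```

Emit:
{"fn": "apply_moves", "kwargs": {
  "targets": [
    {"travel":[0,0,0],"roll":0,"jaw":10},
    {"travel":[0,0,0],"roll":0,"jaw":10},
    {"travel":[0,0,0],"roll":0,"jaw":10},
    {"travel":[0,0,0],"roll":0,"jaw":10},
    {"travel":[0,0,0],"roll":0,"jaw":10},
    {"travel":[0,0,0],"roll":0,"jaw":10},
    {"travel":[0,0,0],"roll":0,"jaw":10},
    {"travel":[0,0,0],"roll":0,"jaw":10}
  ]
}}

```text
clock: 14.4
tool_pos: [0.5204, 0.2301, 0.0091]
orientation: [180.0, 0.0, 176.6]
force: [-1.2, -0.1, 5.1]
opening: 0.0215
gripper_force: 30.0
```

Rib gripped at 21.5 mm, 30 N. Lift and check the hold.

Emit:
{"fn": "apply_moves", "kwargs": {
  "targets": [
    {"travel":[0,0,-10],"roll":0,"jaw":10},
    {"travel":[0,0,-30],"roll":0,"jaw":10},
    {"travel":[0,0,-40],"roll":0,"jaw":10},
    {"travel":[0,0,-40],"roll":0,"jaw":10},
    {"travel":[0,0,0],"roll":0.7,"jaw":10},
    {"travel":[0,0,0],"roll":0,"jaw":10},
    {"travel":[0,0,0],"roll":0,"jaw":10}
  ]
}}

```text
clock: 15.1
tool_pos: [0.5194, 0.2294, 0.1278]
orientation: [-180.0, -0.1, 175.9]
force: [0.6, -0.6, -1.5]
opening: 0.0219
gripper_force: 30.0
```

Run:
```python
from h import *
kt,im=cover("w14"); c=ctrl.calibration("wrist");k=(c["K"],np.array(c["hand_eye"]))
# features in tool axes, cover base at tool z=-.0... (tcp .0091 when base 0): z_tool=.0091-z
for r,cc,hs in blobs(mask(im,"green"),3000):
    for h in hs:
        if cv2.contourArea(h)>60:
            m=cv2.moments(h);q=(m["m10"]/m["m00"],m["m01"]/m["m00"]);print(np.round(q,1),m["m00"],[plane(k,[q],.0091-z)[0].round(4).tolist() for z in(.006,.012)])
o=ctrl.get_obs();print(o["opening"],o["gripper_force"],o["force"])
```

```text
[0.5194 0.2294 0.1278] [-1.7995e+02 -8.0000e-02  1.7592e+02]
green [ 58.6 251.2] [147.   58.9] (0, 198, 87, 126)
green [319.5 217. ] [126. 117.] (261, 154, 118, 127)
  hole [319.3 184.5] 444.0 (307, 173, 26, 24) z.006 [0.4909 0.2308 0.006 ] z.012 [0.49   0.2308 0.012 ]
  hole [364.9 168.5] 236.0 (356, 160, 19, 19) z.006 [0.4816 0.2647 0.006 ] z.012 [0.4809 0.2641 0.012 ]
  hole [273.9 168.6] 235.5 (265, 160, 19, 18) z.006 [0.4769 0.1986 0.006 ] z.012 [0.4763 0.1993 0.012 ]
[319.3 184.5] 444.0 [[0.0466, -0.0005, 0.0031], [0.0475, -0.0005, -0.0029]]
[364.9 168.5] 236.0 [[0.0536, 0.0194, 0.0031], [0.0543, 0.0188, -0.0029]]
[273.9 168.6] 235.5 [[0.0536, -0.0203, 0.0031], [0.0542, -0.0196, -0.0029]]
0.022044864717207284 29.99958246946335 [-0.25441592 -0.00455163 -1.67598006]
```

Emit:
{"fn": "apply_moves", "kwargs": {
  "targets": [
    {"travel":[-8,-42,0],"roll":0,"jaw":10},
    {"travel":[-8,-42,0],"roll":0,"jaw":10},
    {"travel":[-8,-42,0],"roll":0,"jaw":10},
    {"travel":[-8,-42,0],"roll":0,"jaw":10},
    {"travel":[-8,-42,0],"roll":0,"jaw":10},
    {"travel":[0,0,15],"roll":0,"jaw":10},
    {"travel":[0,0,15],"roll":0,"jaw":10},
    {"travel":[0,0,0],"roll":0,"jaw":10},
    {"travel":[0,0,0],"roll":0,"jaw":10},
    {"travel":[0,0,0],"roll":0,"jaw":10}
  ]
}}

```text
clock: 16.15
tool_pos: [0.5454, 0.018, 0.0989]
orientation: [-180.0, 0.0, 176.0]
force: [0.7, 0.4, -1.1]
opening: 0.0216
gripper_force: 30.0
```

Run:
```python
from h import *
plan(.5442,.0171,.0631,-4.1)
```

```text
roll 0.07 then travel [ 1.2 -1.  35.8] | tcp [0.5454 0.018  0.0989] rpy [-1.7999e+02  1.0000e-02  1.7597e+02] t 16.15
```

Emit:
{"fn": "apply_moves", "kwargs": {
  "targets": [
    {"travel":[1,-1,8],"roll":0,"jaw":10},
    {"travel":[0,0,7],"roll":0,"jaw":10},
    {"travel":[0,0,5],"roll":0,"jaw":10},
    {"travel":[0,0,0],"roll":0,"jaw":10},
    {"travel":[0,0,0],"roll":0,"jaw":10},
    {"travel":[0,0,0],"roll":0,"jaw":10}
  ]
}}

```text
clock: 16.75
tool_pos: [0.5443, 0.0168, 0.0788]
orientation: [180.0, 0.0, 175.9]
force: [0.5, 0.6, -0.3]
opening: 0.0218
gripper_force: 30.0
```

Emit:
{"fn": "apply_moves", "kwargs": {
  "targets": [
    {"travel":[0,0,3],"roll":0,"jaw":10},
    {"travel":[0,0,3],"roll":0,"jaw":10},
    {"travel":[0,0,2],"roll":0,"jaw":10},
    {"travel":[0,0,0],"roll":0,"jaw":10}
  ]
}}

```text
clock: 17.15
tool_pos: [0.5438, 0.0166, 0.0703]
orientation: [-180.0, -0.0, 175.9]
force: [-0.0, -0.3, -1.7]
opening: 0.0218
gripper_force: 30.0
```

Emit:
{"fn": "apply_moves", "kwargs": {
  "targets": [
    {"travel":[0,0,2],"roll":0,"jaw":10},
    {"travel":[0,0,2],"roll":0,"jaw":10},
    {"travel":[0,0,1],"roll":0,"jaw":10},
    {"travel":[0,0,0],"roll":0,"jaw":10},
    {"travel":[0,0,0],"roll":0,"jaw":10}
  ]
}}

```text
clock: 17.65
tool_pos: [0.5444, 0.0168, 0.0661]
orientation: [180.0, 0.0, 175.9]
force: [-1.8, 0.8, 6.4]
opening: 0.0217
gripper_force: 30.0
```

Emit:
{"fn": "apply_moves", "kwargs": {
  "targets": [
    {"travel":[0,0,1],"roll":0,"jaw":10},
    {"travel":[0,0,1],"roll":0,"jaw":10},
    {"travel":[0,0,0],"roll":0,"jaw":10},
    {"travel":[0,0,0],"roll":0,"jaw":10}
  ]
}}

```text
clock: 18.05
tool_pos: [0.5444, 0.0167, 0.0642]
orientation: [180.0, 0.0, 175.9]
force: [-1.7, 0.8, 6.4]
opening: 0.0217
gripper_force: 30.0
```

Emit:
{"fn": "apply_moves", "kwargs": {
  "targets": [
    {"travel":[0,0,1],"roll":0,"jaw":10},
    {"travel":[0,0,0.5],"roll":0,"jaw":10},
    {"travel":[0,0,0],"roll":0,"jaw":10},
    {"travel":[0,0,0],"roll":0,"jaw":10}
  ]
}}

```text
clock: 18.45
tool_pos: [0.5443, 0.0167, 0.063]
orientation: [180.0, 0.0, 175.9]
force: [-4.0, 0.6, 9.5]
opening: 0.0221
gripper_force: 30.0
```

Emit:
{"fn": "apply_moves", "kwargs": {
  "targets": [
    {"travel":[0,0,1],"roll":0,"jaw":10},
    {"travel":[0,0,0],"roll":0,"jaw":10},
    {"travel":[0,0,0],"roll":0,"jaw":10}
  ]
}}

```text
clock: 18.75
tool_pos: [0.5443, 0.0167, 0.063]
orientation: [180.0, 0.1, 176.0]
force: [-8.1, 0.6, 19.7]
opening: 0.022
gripper_force: 30.0
```

Run:
```python
from h import *
c=ctrl.calibration("wrist");k=(c["K"],np.array(c["hand_eye"]))
kt,im=cover("w15");b=ctrl.snapshot("side")
for r,cc,hs in blobs(mask(im,"green"),3000):
    for h in hs:
        if cv2.contourArea(h)>60:
            m=cv2.moments(h);q=(m["m10"]/m["m00"],m["m01"]/m["m00"]);print(np.round(q,1),m["m00"],plane(k,[q],-.0029)[0].round(4))
cv2.imwrite("pics/f.png",np.hstack([im[120:440,100:540],cv2.resize(np.ascontiguousarray(b[200:300,240:352]),(358,320),interpolation=2)])[:,:,::-1])
```

```text
[0.5443 0.0167 0.063 ] [1.8000e+02 7.0000e-02 1.7596e+02]
green [319.5 217.5] [127. 117.] (261, 154, 118, 128)
  hole [319.2 185.4] 441.0 (307, 174, 26, 24) z.006 [0.5067 0.0188 0.006 ] z.012 [0.5057 0.0189 0.012 ]
  hole [364.9 168.6] 230.5 (356, 160, 18, 18) z.006 [0.499  0.0454 0.006 ] z.012 [0.4982 0.0448 0.012 ]
  hole [274.1 168.4] 233.0 (266, 160, 18, 18) z.006 [ 0.4952 -0.0061  0.006 ] z.012 [ 0.4945 -0.0054  0.012 ]
[319.2 185.4] 441.0 [ 0.0471 -0.0005 -0.0029]
[364.9 168.6] 230.5 [ 0.0542  0.0188 -0.0029]
[274.1 168.4] 233.0 [ 0.0543 -0.0195 -0.0029]
```

View pics/f.png

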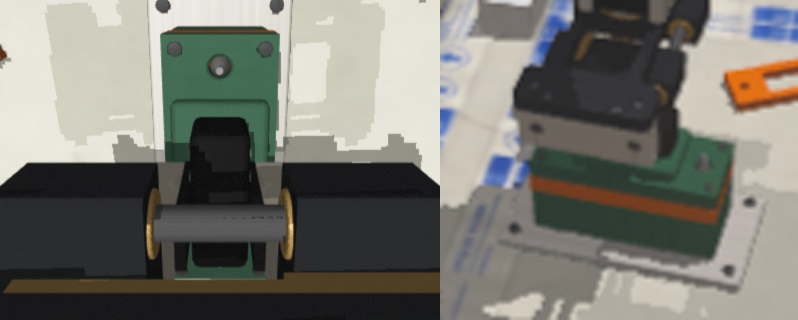

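The picture shows the dowel tip standing up in the cover hole at crop (220,66). In the side view the green cover, orange plate and green lower half are stacked with no gap. TCP z stopped at 63.0 mm, as predicted, while the force rose to 20 N, and the cover has not slipped in the fingers. Hand in.

Emit:
{"fn": "apply_moves", "kwargs": {
  "targets": [
    {"travel":[0,0,0],"roll":0,"jaw":10},
    {"travel":[0,0,0],"roll":0,"jaw":10},
    {"travel":[0,0,0],"roll":0,"jaw":10},
    {"travel":[0,0,0],"roll":0,"jaw":10}
  ]
}}

```text
clock: 19.25
tool_pos: [0.5443, 0.0167, 0.063]
orientation: [180.0, 0.1, 176.0]
force: [-8.5, 0.2, 19.7]
opening: 0.0217
gripper_force: 30.0
```

```bash
python3 -c "
from plant import ctrl
o=ctrl.get_obs();print(o['tool_pos'],o['force'],o['gripper_force'])
print(ctrl.close_job())"
```

```text
[0.54433054 0.01673379 0.06300827] [-8.49527934  0.21282335 19.70525758] 30.003428757190704
the job is handed in; nothing more can be done
None
```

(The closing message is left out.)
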